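# Return the jar to its well and unscrew its tight cap

### The arm

A 6-joint arm with a two-finger parallel gripper is mounted at the origin on the work surface; the furniture and walls round the work are solid. World frame = base frame: x ahead of the robot, y to its left, z up, the work surface at z = 0. Lengths are in mm, angles in degrees, forces in N, time in s.
With the tool pointing down it reaches from about 325 to 925 mm from the base axis. Payload 3.1 kg.
Tool frame: the origin (TCP) lies on the mounting face of the last link; the fingertips stand 173 mm ahead of it and the grasp point (between the pads) lies 155 mm ahead of it; z points along the fingers, y is the line along which they close (so a half turn about z gives the same grasp; the last joint's range is limited). The gripper opens to 85 mm and grips with 20 to 120 N. Pads are 22 mm wide; open, the fingers measure 114 mm over their backs; the gripper's body (76 mm by 85 mm) begins 54 mm behind the grasp point. The pads swing forward as they close: fully open they stand 13 mm farther back than shut.
Start: joints at [-6.429, 12.427, 92.441, -0, 75.132, -6.429], TCP at [625.013, 0.021, 404.7] pointing down, gripper open.
Joint ranges: [-157.48, 157.48], [-44.54, 120.13], [17.64, 146.25], [-64.5, 244.5], [7.68, 150.69], [-147.95, 147.95]. Speed limits (degrees/s): [159.86, 159.86, 180, 180, 180, 180].

### API

Orientations are given as [roll, pitch, yaw] about the fixed x, y, z axes, in that order (R = Rz(yaw) Ry(pitch) Rx(roll)).
In Python, from cell import env gives the robot as it stands. The module is installed in compiled form; this text tells all that it offers.
- The arm moves only by the tool play_rows, never from a script. Its argument "series" is a list that holds one entry, the list of rows, each a list of 7 numbers: the shift along the world's x, y, z in cm, then the turn, a rotation vector about the world's x, y, z in rad, then the closure in counts, from 0 (fully open) to 255 (shut). A call has 1 to 8 rows; each row is the pose to reach, as a shift and turn from the pose commanded when the call began; what a row does not reach only later rows make up. A row lasts 1/12 s, in which the tool goes at most 41.7 mm and 7.16 degrees, less where a joint would pass 70% of its speed; a pose out of reach is approached as far as the arm can. A call with a gripper value outside its range is refused whole. The fingers move at their own pace and stop on an object; "squeeze" is the grip in N (left out, the last holds). Time passes only in rows, so rows that repeat a pose let the fingers close. It gives the time, the measured TCP pose, the force, the opening and the grip force at its end, in the units of the state.
- env.get_obs(): the state, without advancing time (a new reading comes with each control period).
- env.get_image(name): name is "scene" or "side" or "wrist"; returns a dict with "image" (480x640x3 uint8, red, green, blue), "range_z" (480x640 float32, mm along the optical axis (not along the pixel's ray), 0 where there is no reading), "vfov" (degrees; the focal length in pixels is half the picture's height over the tangent of half this angle, whatever the lens; pixels are square), "cx", "cy" (the principal point, pixels), "rvec" (rotation vector, rad) and "tvec" (3), from world to camera coordinates, as OpenCV has them; the wrist camera has in their place "mount" (4x4, takes a point from camera to tool coordinates, whose origin is the TCP and whose axes are the flange's). Camera axes: x right, y down, z forward; pixel columns grow to the right and rows downward; lengths in mm; the calibration is good to about 2 mm. A picture is of the moment at which its call begins: read the wrist's pose just before it.
- env.finish_job(): hands the job in; it is judged then, once.
The state is a dict: "time_s": time; "q": joint angles; "qvel": joint speeds; "tau": joint torques, N m; "position": TCP position; "tcp_rot": TCP orientation; "ft_force": force on the tool from outside, world axes, zero at the start; "wrist_torque": the same for the moment, N m; "finger_gap": finger opening in mm; "grip_force": force on a finger pad.
Only numpy, scipy, OpenCV 4.12 (cv2) and the standard library are available. Lean on these libraries where they do the work, as an engineer would, in place of code of your own. Each camera call takes 0.05 s, during which the arm holds its last target. There are 200 camera calls.

### The job

Put the square-footed jar back, upright and fully down, into its own square well in the desk caddy, so that the well keeps it from turning; only then unscrew its tight cap anticlockwise (seen from above), just until the threads let go, and lift the cap straight up just clear of the jar's mouth. Finish while still holding the cap level there, a finger's breadth above the mouth and centred over it, with the jar still home in its well; do not put the cap down or let go. Do not tip the jar over, do not lift the cap away high, and leave everything else on the desk where it is.

Things in the scene. Friction and masses are not known exactly. Their poses are not given: they have to be found in the camera images.
- jar: white plastic jar, loose, about 0.3 kg (varies). Foot and body are a 60 x 60 mm square with rounded edges, from 0 to 46 mm above its underside; above that a round sloping shoulder (57 mm across at 48 mm, narrowing to 32 mm at 57 mm) and a round neck of 32 mm diameter whose rim (the mouth) is 80 mm above the underside. Origin: centre of the underside; z up; x and y square to the flat sides. It stands upright on the desk (z = 0) at the start, at any yaw within about 0.7 rad.
- cap: black ribbed round cap on the jar, loose body, 53 mm in diameter over the ribs, 24 mm high, 30 g, open below. Origin: centre of its underside; z up along its axis. Screwed on, its underside is 58 mm and its top 82 mm above the jar's underside. Two lugs inside hook under the jar's thread (up to 2 mm of play upward), so it cannot be pulled off before it is unscrewed; the jar can be carried by it.
- thread (a joint): how far the cap's thread has been turned relative to the jar, in rad: 0 = tight, growing anticlockwise seen from above; it lets the cap go from about 1.1 rad and ends in a stop at 1.5 rad. It keeps its value once the cap is off. Turning it takes about 0.3 N m, all the way, far more than the jar's friction on the desk can resist. Turning does not raise the cap. The jar itself gives up to 0.15 rad in its well before it is braced, so the gripper turns about 1.3 rad in all.
- caddy: grey caddy fixed to the desk, a block of 130 (x) x 210 (y) x 26 mm high. Origin: centre of its underside; z up. It has three wells, all 20 mm deep, their mouths bevelled by 4 mm: the square well for the jar, 65 x 65 mm, centred at x = 0, y = -45 mm, sides parallel to the caddy's x and y; a round well of 29 mm at x = -36, y = 58 mm with a vial in it; an empty oblong well of 43 x 65 mm at x = 30, y = 55 mm. The jar fits the square well in any of the four quarter turns.
- jar_well (a point): centre of the floor of the square well, 6 mm above the desk; axes as the caddy's. The jar is home when its underside centre lies here.
- vial: small round vial with a lid, 26 mm in diameter and 52 mm high, standing in the caddy's round well; a bystander. Origin: its underside.
- torch: black torch standing upright near the desk's back edge, 32 mm in diameter, 116 mm high; a bystander. Origin: its underside.
- staple_box: small card box lying on the desk, 40 x 62 x 20 mm; a bystander. Origin: its underside.
- round_pot: round lidded pot standing on the desk, 42 mm in diameter, 54 mm high; a bystander, not the jar. Origin: its underside.
Mind the look-alikes: they are no part of the job. Several things have the shape of the cap; the one meant has the colours described above.

How it is judged (in metres and radians):
On the way, in this order (a step that is already met when the one before it is completed fails the run):
1. the jar stands home in the square well with its cap still tight (horizontal distance between jar and jar_well below 0.005 m and z of jar in the frame of jar_well below 0.003 m and angle between jar's own z axis and vertical below 0.06 rad and value of joint thread below 0.3 rad and z of cap in the frame of jar below 0.062 m), for 0.2 s.
2. the cap is unscrewed until its threads let go, with the jar in the well (value of joint thread above 1 rad and horizontal distance between jar and jar_well below 0.005 m and z of jar in the frame of jar_well below 0.006 m), for 0.1 s.
At the end, for the whole second after the job is handed in: Jar home in the square well (5 mm sideways, 3 mm of the floor, upright to 0.06 rad), thread past 1.0 rad; cap gripped (over 2 N), clear of the jar, at rest, level to 0.2 rad, underside 3 to 40 mm above the mouth, centred to 12 mm (horizontal distance between jar and jar_well below 0.005 m and z of jar in the frame of jar_well below 0.003 m and angle between jar's own z axis and vertical below 0.06 rad and value of joint thread above 1 rad and z of cap in the frame of jar between 0.083 and 0.12 m and horizontal distance between cap and jar below 0.012 m and angle between cap's own z axis and vertical below 0.2 rad and contact force between cap and the fingers above 2 N and contact force between cap and jar below 0.1 N and linear speed of each of cap, jar below 0.03 m/s); the arm keeps its last pose, push and grip.
It fails at once if the jar is tipped over (angle between jar's own z axis and vertical above 0.6 rad).
It fails at once if the cap is lifted away high above the jar (underside more than 70 mm above the mouth) (z of cap in the frame of jar above 0.15 m).
It fails at once if a bystander is moved by more than 30 mm (distance of any of vial, torch, staple_box, round_pot from where it was at the start of the episode above 0.03 m).
It also fails if it takes over 54 s, if anything falls off the work surface, if the arm or the gripper's body presses on something with over 40 N, if the wrist force passes 120 N, or if a joint passes its speed limit or range.

## Working session

There is one attempt and no reset: what is moved stays moved. The work goes in short steps, Python scripts to look and compute and a tool call to move; the robot and the scene stay as the last step left them, time stands still between calls to the robot, and variables do not carry over. Pictures are saved under pics/ and viewed, at most 10 in all, crops included, and the job is handed in when it is done.

Besides the shell and the picture viewer there is one more tool, called after ">>>" as name([rows], argument=value, ...), one row to a line, values as JSON. play_rows: Moves the arm, as the interface text tells. Its arguments: {"type":"object","properties":{"series":{"type":"array"},"squeeze":{"type":"number"}},"required":["series"]}

```bash
mkdir -p pics
cat > h.py <<'E'
import numpy as np, cv2
from cell import env
def cam(name):
    o=env.get_obs(); d=env.get_image(name)
    f=240/np.tan(np.radians(d['vfov'])/2)
    if name=='wrist':
        from scipy.spatial.transform import Rotation as R
        T=np.eye(4);T[:3,:3]=R.from_euler('xyz',o['tcp_rot'],degrees=True).as_matrix();T[:3,3]=o['position']
        M=T@np.array(d['mount']);Rc=M[:3,:3];C=M[:3,3]
    else:
        Rw=cv2.Rodrigues(np.array(d['rvec'],float))[0];Rc=Rw.T;C=-Rw.T@np.array(d['tvec'],float).ravel()
    d.update(f=f,Rc=Rc,C=C);return d
def cloud(d):
    v,u=np.mgrid[:480,:640];z=d['range_z']
    p=np.stack([(u-d['cx'])/d['f']*z,(v-d['cy'])/d['f']*z,z],-1)
    return p@d['Rc'].T+d['C']
def plane(d,uv,h):
    uv=np.atleast_2d(uv);r=np.c_[(uv[:,0]-d['cx'])/d['f'],(uv[:,1]-d['cy'])/d['f'],np.ones(len(uv))]@d['Rc'].T
    return d['C']+r*((h-d['C'][2])/r[:,2])[:,None]
def save(d,n): cv2.imwrite('pics/'+n,d['image'][:,:,::-1])
E
python3 - <<'E'
from h import *
print(env.get_obs())
a=cam('scene');b=cam('side');w=cam('wrist')
for d in(a,b,w):print(d['C'],d['Rc'][:,2],d['f'],(d['range_z']>0).mean())
cv2.imwrite('pics/a.png',cv2.resize(np.vstack([np.hstack([a['image'],b['image']]),np.hstack([w['image'],w['image']*0])])[:,:,::-1],(800,600),interpolation=cv2.INTER_AREA))
E
```

```text
{'time_s': 0.0, 'q': array([-6.42972849e+00,  1.24796944e+01,  9.25301752e+01, -1.70341037e-03,
        7.51296868e+01, -6.42802936e+00]), 'qvel': array([ 0.01967973,  0.02819448, -0.11360026,  0.05990879,  0.02487216,
       -0.06459671]), 'tau': array([-2.90135131e-04, -3.96841800e+01, -3.03850436e+01, -2.80225659e-04,
        9.87685227e-03,  9.68610237e-06]), 'position': array([6.24599954e+02, 5.10130689e-02, 4.03320478e+02]), 'tcp_rot': array([-1.79861137e+02, -1.39890853e-02,  8.99987231e+01]), 'ft_force': array([-0.16696237, -0.36743704,  0.17013272]), 'wrist_torque': array([-0.02775832,  0.01669455,  0.01924265]), 'grip_force': 0.0, 'finger_gap': 85.3151253995396}
[-620.13861085  655.69467662  680.9129078 ] [ 0.76421916 -0.47150524 -0.44005896] 554.5450410431839 0.9961588541666667
[  137.3340773  -1131.58923077   922.7694154 ] [ 0.23377508  0.77131684 -0.59196245] 533.544789826927 0.976318359375
[624.93603242  77.90520062 373.44707613] [-0.00127082 -0.30549061 -0.95219424] 352.7342124126512 0.9959733072916667
```

View pics/a.png

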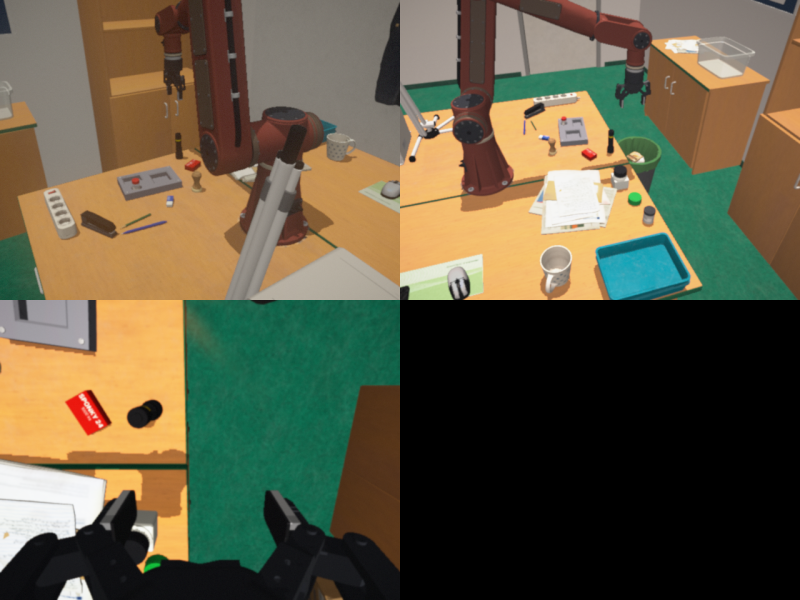

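Side view: the black-capped jar is near (352,280), the caddy near (275,210), and the torch near (336,225). I'll locate them roughly with depth.

Run:
```python
from h import *
b=cam('side');P=cloud(b);h=cv2.cvtColor(b['image'],cv2.COLOR_RGB2HSV)
for n,(u0,u1,v0,v1) in dict(jar=(335,375,262,312),caddy=(245,305,180,240)).items():
    q=P[v0:v1,u0:u1].reshape(-1,3);c=b['image'][v0:v1,u0:u1].reshape(-1,3).astype(int)
    m=(q[:,2]>15)&(q[:,2]<150)
    print(n,np.percentile(q[m],[2,25,50,75,98],axis=0).round(0).tolist())
    if n=='jar':
        k=(q[:,2]>70)&(q[:,2]<95)&(c.max(1)<80);print('captop',q[k].min(0),q[k].max(0),k.sum())
    else:
        k=(q[:,2]>20)&(q[:,2]<32);r=cv2.minAreaRect(q[k][:,:2].astype(np.float32));print(r)
cv2.imwrite('pics/b.png',cv2.resize(b['image'][150:330,220:420,::-1],(800,720)) [:600])
```

```text
jar [[478.0, -282.0, 17.0], [489.0, -223.0, 35.0], [503.0, -216.0, 48.0], [518.0, -201.0, 77.0], [534.0, -173.0, 81.0]]
captop [ 481.26620016 -224.24925375   70.28442382] [ 529.87285093 -166.64129075   83.08568831] 257
caddy [[295.0, 83.0, 16.0], [367.0, 145.0, 20.0], [400.0, 219.0, 22.0], [441.0, 275.0, 24.0], [478.0, 326.0, 59.0]]
((403.2712097167969, 198.7555389404297), (287.0009765625, 155.3052215576172), 73.94876098632812)
```

View pics/b.png

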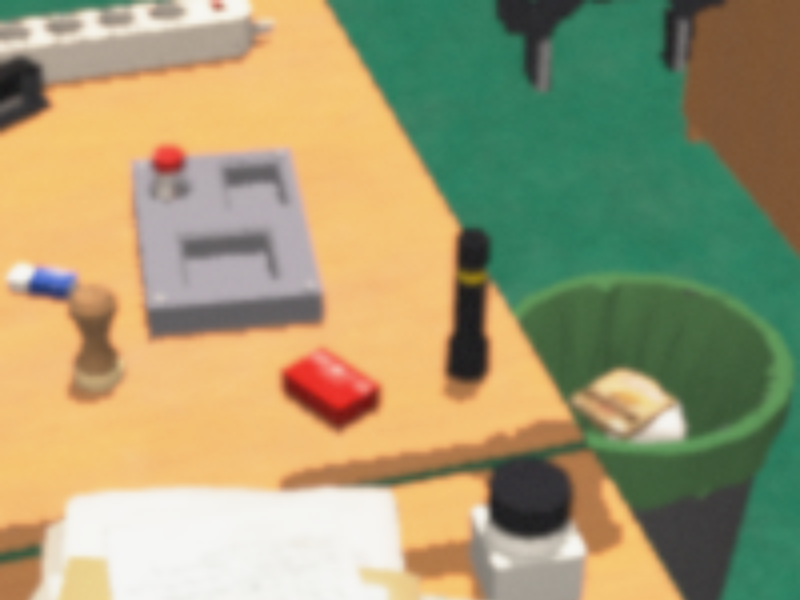

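Pictured: the jar with the black cap at the lower right, and the caddy with its near edge towards the jar. The estimates are jar ≈ (505,-198) and caddy ≈ (404,200). I'll move above the jar for a close look.

>>> play_rows([
  [[-3, -4, 0, 0, 0, 0, 0], [-6, -8, 0, 0, 0, 0, 0], [-9, -12, 0, 0, 0, 0, 0], [-11, -16, 0, 0, 0, 0, 0], [-12, -19, 0, 0, 0, 0, 0], [-12, -20, 0, 0, 0, 0, 0], [-12, -20, 0, 0, 0, 0, 0]],
])

```text
time_s: 0.78
position: [503.3, -204.1, 404.8]
tcp_rot: [-180.0, 0.2, 89.7]
ft_force: [0.3, 0.0, 0.5]
finger_gap: 85.1
grip_force: 0.0
```

Run:
```python
from h import *
w=cam('wrist');print(env.get_obs()['position']);save(w,'c.png');np.save('w.npy',w,allow_pickle=True)
P=cloud(w)
def rep(name,m):
    q=P[m];print(name,m.sum(),q.min(0).round(),q.max(0).round(),'z med',np.median(q[:,2]).round(1))
top=(abs(P[...,2]-82)<6);top&=(abs(P[...,0]-505)<60)&(abs(P[...,1]+198)<60)
n,l,s,c=cv2.connectedComponentsWithStats(top.astype(np.uint8))
for i in range(1,n):
    if s[i,4]>300:
        ct=cv2.findContours((l==i).astype(np.uint8),0,1)[0][0];g=plane(w,ct[:,0,:],82)
        print(cv2.minEnclosingCircle(g[:,:2].astype(np.float32)),s[i])
bod=(P[...,2]>38)&(P[...,2]<50)&(abs(P[...,0]-505)<60)&(abs(P[...,1]+198)<60);rep('b',bod)
g=P[(P[...,2]>43)&(P[...,2]<70)&(abs(P[...,0]-505)<60)&(abs(P[...,1]+198)<60)];print(cv2.minAreaRect(g[:,:2].astype(np.float32)))
```

```text
[ 504.07038645 -202.15690055  404.70279599]
((509.6424865722656, -192.332763671875), 26.56039047241211) [ 296  175   63   62 2915]
b 984 [ 479. -223.   38.] [ 541. -162.   50.] z med 46.1
((509.9449157714844, -192.58966064453125), (59.158119201660156, 59.73553466796875), 86.95683288574219)
```

View pics/c.png

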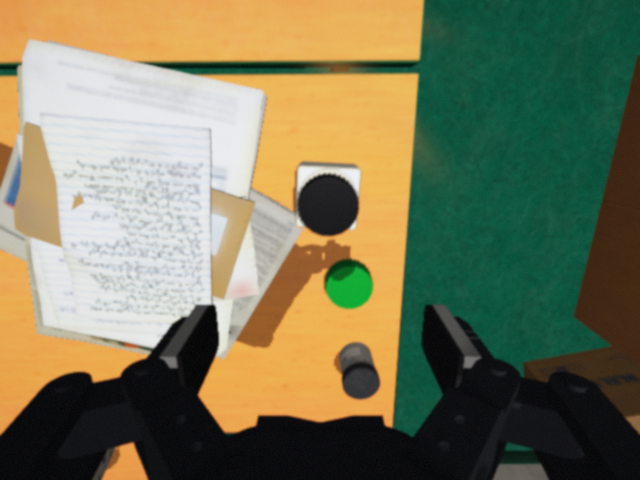

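The wrist view shows the cap at (328,205) on the white square foot; the green pot at (348,284) is the look-alike. The jar is at (509.8,-192.5) with a yaw of about -3°. Next I'll look over the caddy.

>>> play_rows([
  [[-1, 4, 0, 0, 0, 0, 0], [-2, 8, 0, 0, 0, 0, 0], [-4, 12, 0, 0, 0, 0, 0], [-6, 16, 0, 0, 0, 0, 0], [-7, 20, 0, 0, 0, 0, 0], [-9, 24, 0, 0, 0, 0, 0], [-10, 28, 0, 0, 0, 0, 0], [-10, 32, 0, 0, 0, 0, 0]],
])

```text
time_s: 1.5
position: [402.8, 116.5, 404.5]
tcp_rot: [-180.0, -0.0, 90.0]
ft_force: [1.1, -0.0, -0.5]
finger_gap: 85.4
grip_force: 0.0
```

>>> play_rows([
  [[0, 4, 0, 0, 0, 0, 0], [0, 8, 0, 0, 0, 0, 0], [0, 10, 0, 0, 0, 0, 0], [0, 10, 0, 0, 0, 0, 0], [0, 10, 0, 0, 0, 0, 0]],
])

```text
time_s: 1.92
position: [404.5, 215.8, 404.5]
tcp_rot: [-180.0, 0.0, 90.3]
ft_force: [-0.2, 0.1, 0.1]
finger_gap: 85.3
grip_force: 0.0
```

Run:
```python
from h import *
w=cam('wrist');print(env.get_obs()['position']);save(w,'d.png')
P=cloud(w)
top=(abs(P[...,2]-26)<4)&(P[...,0]<530)&(P[...,1]>60)
top=cv2.morphologyEx(top.astype(np.uint8),cv2.MORPH_OPEN,np.ones((5,5)))
n,l,s,c=cv2.connectedComponentsWithStats(top)
i=1+np.argmax(s[1:,4]);print(s[i],np.median(P[l==i][:,2]))
cs,h=cv2.findContours((l==i).astype(np.uint8),cv2.RETR_CCOMP,1)
for k,ct in enumerate(cs):
    if cv2.contourArea(ct)>200:
        g=plane(w,ct[:,0,:],26)[:,:2].astype(np.float32);print(h[0][k][3],cv2.minAreaRect(g),'px',ct[:,0,:].mean(0).round())
```

```text
[404.69340309 214.81236702 404.37574959]
[  255    68   160   227 19942] 26.51784776178448
-1 ((412.78546142578125, 230.78411865234375), (210.2810516357422, 130.22569274902344), 82.24313354492188) px [328. 178.]
0 ((407.9755859375, 186.04953002929688), (71.19224548339844, 71.93737030029297), 80.9757080078125) px [324. 234.]
0 ((383.8242492675781, 290.18096923828125), (36.03596496582031, 32.03505325317383), 89.98922729492188) px [299. 127.]
0 ((448.135498046875, 281.97027587890625), (70.14514923095703, 48.89934539794922), 80.1781997680664) px [367. 138.]
```

View pics/d.png

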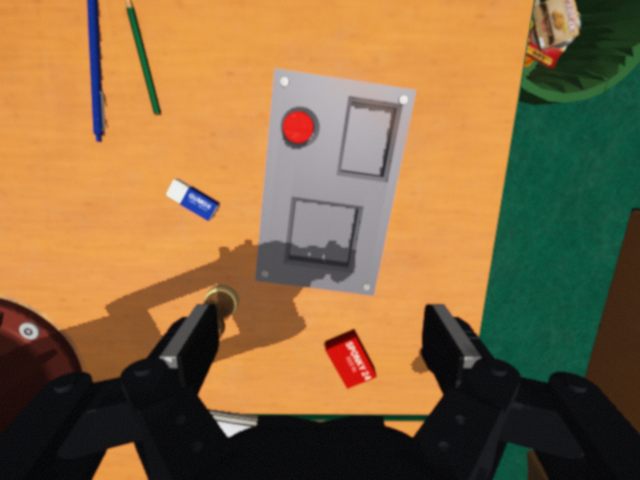

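The caddy is at (412.8,230.8) with a yaw of about -7.8°. The well, seen at pixel (324,234), is at (407.3,186.1). The vial (298,127) and staple box (350,358) are clear. Now back to the jar.

>>> play_rows([
  [[1, -4, 0, 0, 0, 0, 0], [2, -8, 0, 0, 0, 0, 0], [4, -12, 0, 0, 0, 0, 0], [5, -16, 0, 0, 0, 0, 0], [7, -20, 0, 0, 0, 0, 0], [8, -24, 0, 0, 0, 0, 0], [9.5, -28, 0, 0, 0, 0, 0], [10.5, -32, 0, 0, 0, 0, 0]],
])

```text
time_s: 2.63
position: [508.6, -103.8, 404.8]
tcp_rot: [180.0, -0.0, 89.9]
ft_force: [0.4, 0.6, 0.3]
finger_gap: 85.5
grip_force: 0.0
```

>>> play_rows([
  [[0, -4, 0, 0, 0, 0, 0], [0, -8, 0, 0, 0, 0, 0], [0, -8.7, -3, 0, 0, 0, 0], [0, -8.7, -6, 0, 0, 0, 0], [0, -8.7, -8, 0, 0, 0, 0], [0, -8.7, -8, 0, 0, 0, 0], [0, -8.7, -8, 0, 0, 0, 0], [0, -8.7, -8, 0, 0, 0, 0]],
])

```text
time_s: 3.3
position: [509.0, -188.3, 326.1]
tcp_rot: [179.9, 0.1, 90.0]
ft_force: [1.1, 0.1, 0.8]
finger_gap: 85.3
grip_force: 0.0
```

Run:
```python
from h import *
w=cam('wrist');print(env.get_obs()['position'],env.get_obs()['tcp_rot']);save(w,'e.png')
P=cloud(w)
R=(abs(P[...,0]-509)<60)&(abs(P[...,1]+192)<50)
top=((abs(P[...,2]-82)<6)&R).astype(np.uint8)
ct=max(cv2.findContours(top,0,1)[0],key=cv2.contourArea);print(cv2.minEnclosingCircle(plane(w,ct[:,0,:],82)[:,:2].astype(np.float32)))
m=(P[...,2]>43)&(P[...,2]<70)&R
print(cv2.minAreaRect(P[m][:,:2].astype(np.float32)),env.get_obs()['position'])
```

```text
[ 509.43958205 -188.20263542  326.86765777] [1.79816167e+02 9.81577340e-02 8.99778666e+01]
((509.89447021484375, -192.15858459472656), 27.013731002807617)
((509.91180419921875, -192.5472412109375), (59.03053283691406, 59.748817443847656), 86.8012466430664) [ 509.43958205 -188.20263542  326.86765777]
```

The cap is at (509.9,-192.3). I'll descend and grip it.

>>> play_rows([
  [[0.05, -0.4, -2, 0, 0, 0, 0], [0.05, -0.4, -4, 0, 0, 0, 0], [0.05, -0.4, -6, 0, 0, 0, 0], [0.05, -0.4, -8, 0, 0, 0, 0], [0.05, -0.4, -9.2, 0, 0, 0, 0], [0.05, -0.4, -10, 0, 0, 0, 0], [0.05, -0.4, -10, 0, 0, 0, 0], [0.05, -0.4, -10, 0, 0, 0, 0]],
])

```text
time_s: 4.02
position: [509.9, -191.7, 225.6]
tcp_rot: [179.9, 0.0, 90.0]
ft_force: [0.3, -0.3, -0.5]
finger_gap: 85.4
grip_force: 0.0
```

>>> play_rows([
  [[0, 0, 0, 0, 0, 0, 255], [0, 0, 0, 0, 0, 0, 255], [0, 0, 0, 0, 0, 0, 255], [0, 0, 0, 0, 0, 0, 255], [0, 0, 0, 0, 0, 0, 255], [0, 0, 0, 0, 0, 0, 255], [0, 0, 0, 0, 0, 0, 255], [0, 0, 0, 0, 0, 0, 255]],
], squeeze=60)

```text
time_s: 4.68
position: [510.2, -192.0, 226.3]
tcp_rot: [179.9, 0.1, 90.0]
ft_force: [-0.5, 0.7, 6.0]
finger_gap: 49.7
grip_force: 62.6
```

>>> play_rows([
  [[0, 0, 0.5, 0, 0, 0, 255], [0, 0, 1.5, 0, 0, 0, 255], [0, 0, 3, 0, 0, 0, 255], [0, 0, 5, 0, 0, 0, 255], [0, 0, 7, 0, 0, 0, 255], [0, 0, 9, 0, 0, 0, 255], [0, 0, 11, 0, 0, 0, 255], [0, 0, 13, 0, 0, 0, 255]],
])

```text
time_s: 5.35
position: [508.6, -191.2, 355.0]
tcp_rot: [-179.9, -0.1, 90.0]
ft_force: [0.3, 0.1, -3.6]
finger_gap: 49.8
grip_force: 63.0
```

Run:
```python
from h import *
o=env.get_obs();print(o['position'],o['finger_gap'],o['grip_force'],o['ft_force'])
b=cam('side');P=cloud(b);w=cam('wrist')
im=np.hstack([cv2.resize(b['image'][180:330,280:430],(480,480)),w['image'][:,80:560]])
cv2.imwrite('pics/f.png',cv2.resize(im[:,:,::-1],(800,400)))
```

```text
[ 508.59680115 -191.17496044  354.95396596] 49.79933586898088 63.012150786817074 [ 0.33592518  0.14318998 -3.57263483]
```

View pics/f.png

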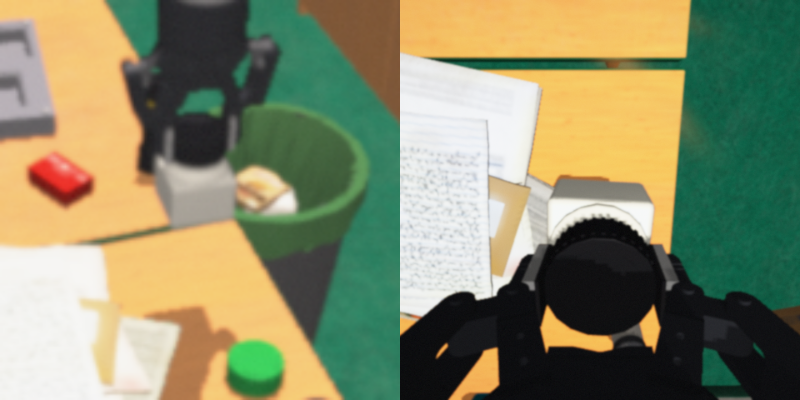

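The jar hangs upright from the cap; the wrist view shows its square shoulder squarely behind the cap. Now I'll carry it over to the well.

>>> play_rows([
  [[0, 1, 1.5, 0, 0, 0, 255], [-0.5, 4, 3, 0, 0, 0, 255], [-1.5, 7.5, 3, 0, 0, -0.02, 255], [-3, 11, 3, 0, 0, -0.04, 255], [-4, 14.5, 3, 0, 0, -0.06, 255], [-5, 18, 3, 0, 0, -0.08, 255], [-6, 21.5, 3, 0, 0, -0.087, 255], [-7, 25, 3, 0, 0, -0.087, 255]],
])

```text
time_s: 6.12
position: [437.6, 59.8, 382.7]
tcp_rot: [-179.8, 0.0, 85.0]
ft_force: [0.6, 0.2, -3.5]
finger_gap: 49.7
grip_force: 63.6
```

>>> play_rows([
  [[-0.8, 3.5, 0, 0, 0, 0, 255], [-1.5, 7, 0, 0, 0, 0, 255], [-2.2, 9.5, 0, 0, 0, 0, 255], [-2.7, 11.5, 0, 0, 0, 0, 255], [-3, 12.5, 0, 0, 0, 0, 255], [-3, 12.6, 0, 0, 0, 0, 255], [-3, 12.6, 0, 0, 0, 0, 255], [-3, 12.6, 0, 0, 0, 0, 255]],
])

```text
time_s: 6.78
position: [409.5, 183.5, 384.0]
tcp_rot: [-180.0, 0.1, 85.0]
ft_force: [0.3, 0.3, -3.8]
finger_gap: 49.9
grip_force: 63.6
```

```bash
cat > j.py <<'E'
from h import *
o=env.get_obs();t=o['position'];print(t,o['tcp_rot'],o['finger_gap'],o['ft_force'])
w=cam('wrist');P=cloud(w)
R=(abs(P[...,0]-t[0])<60)&(abs(P[...,1]-t[1])<60);rel=P[...,2]-(t[2]-226)
top=((abs(rel-82)<5)&R).astype(np.uint8)
ct=max(cv2.findContours(top,0,1)[0],key=cv2.contourArea);print('cap',cv2.minEnclosingCircle(plane(w,ct[:,0,:],t[2]-226+82)[:,:2].astype(np.float32)))
h=cv2.cvtColor(w['image'],cv2.COLOR_RGB2HSV)
m=((rel>40)&(rel<51)&R&(h[...,2]>110)&(h[...,1]<70))
q=P[m];print(m.sum(),cv2.minAreaRect(q[:,:2].astype(np.float32)),np.median(rel[m]))
# back edge of jar top
us,vs=[],[]
for u in np.unique(np.where(m)[1]):
    v=np.where(m[:,u])[0]; us.append(u);vs.append(v.min())
k=slice(len(us)//5,-len(us)//5);g=plane(w,np.c_[us,vs][k],t[2]-226+44)
pf=np.polyfit(g[:,0],g[:,1],1);print('edge yaw',np.degrees(np.arctan(pf[0])),g.mean(0))
save(w,'g.png')
E
python3 j.py
```

```text
[409.46642003 183.51683994 384.04094411] [-1.79958042e+02  8.95583448e-02  8.49826318e+01] 49.87475278128042 [ 0.31969687  0.31326616 -3.77063332]
cap ((409.9820556640625, 186.83416748046875), 39.977882385253906)
4173 ((411.6295471191406, 198.2640380859375), (27.550546646118164, 59.56733322143555), 82.97447967529297) 44.80588082769822
edge yaw -7.9899892279695965 [412.86724081 212.33742208 202.04094411]
```

View pics/g.png

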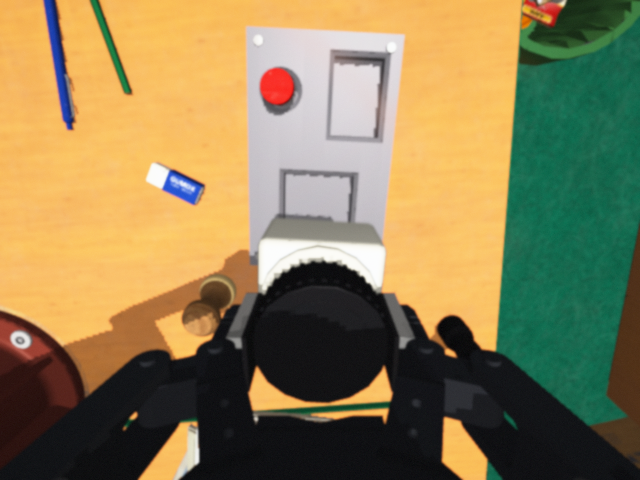

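The jar is held at yaw -8°, parallel to the caddy (well at pixel (318,190)), with its centre at about (409.2,182.4). I'll shift by (-2,+3.7) mm and descend partway.

>>> play_rows([
  [[-0.2, 0.37, 0, 0, 0, 0, 255], [-0.2, 0.37, -2, 0, 0, 0, 255], [-0.2, 0.37, -4.5, 0, 0, 0, 255], [-0.2, 0.37, -7, 0, 0, 0, 255], [-0.2, 0.37, -9, 0, 0, 0, 255], [-0.2, 0.37, -10.5, 0, 0, 0, 255], [-0.2, 0.37, -11, 0, 0, 0, 255], [-0.2, 0.37, -11, 0, 0, 0, 255]],
])

```text
time_s: 7.5
position: [406.8, 187.4, 273.2]
tcp_rot: [-179.8, 0.1, 84.9]
ft_force: [-0.6, 0.3, -4.2]
finger_gap: 50.4
grip_force: 64.2
```

```bash
sed -i "s/'g.png'/'g2.png'/" j.py; python3 j.py
python3 - <<'E'
from h import *
w=cam('wrist')
P=cloud(w);C=np.array([412.8,230.8])
m=(abs(P[...,2]-26)<4)&(np.hypot(P[...,0]-C[0],P[...,1]-C[1])<130)
# caddy side edges at several rows
L=[];Rr=[]
for v in range(0,480,6):
    u=np.where(m[v])[0]
    if len(u)>40: g=plane(w,[[u[0],v],[u[-1],v]],26);L.append(g[0]);Rr.append(g[1])
L=np.array(L);Rr=np.array(Rr);th=np.radians(-7.8);ax=np.array([np.cos(th),np.sin(th)])
for n,e in(('L',L),('R',Rr)): print(n,((e[:,:2]-C)@ax).round(1))
ct=max(cv2.findContours(m.astype(np.uint8),0,1)[0],key=cv2.contourArea)
g=plane(w,ct[:,0,:],26)[:,:2]-C;ay=np.array([-ax[1],ax[0]]);print('far y',np.percentile(g@ay,[90,97,99]))
E
```

```text
[406.78358272 187.39415473 273.21226278] [-1.79795740e+02  7.84392326e-02  8.49428212e+01] 50.361148551079204 [-0.62829785  0.25834938 -4.15057888]
cap ((406.778076171875, 190.35403442382812), 40.019596099853516)
4360 ((408.6169738769531, 202.41600036621094), (28.372583389282227, 59.705413818359375), 81.93846893310547) 45.220403330519076
edge yaw -8.322891563267246 [409.98411156 217.03864256  91.21226278]
L [-65.  -65.1 -64.7 -64.8 -65.  -65.1 -64.7 -64.8 -65.  -65.1 -64.7 -64.8
 -65.  -65.1 -64.7 -64.8 -65.  -64.5 -64.7 -64.8 -65.  -64.5 -64.7 -64.8
 -65.  -64.5 -64.7 -64.8 -65.  -64.5 -64.7 -64.8 -65.  -64.5 -64.7 -64.8
 -65.  -64.5 -64.7 -64.8 -65.  -64.5 -64.7 -64.8 -65.  -64.5 -64.7 -64.8
 -65. ]
R [64.7 65.2 65.1 65.  64.9 64.8 64.8 65.2 65.1 65.  65.  64.9 64.8 65.3
 65.2 65.1 65.  64.9 64.8 64.7 65.2 65.1 65.  64.9 64.8 64.7 65.2 65.1
 65.  64.9 64.8 64.7 65.3 65.2 65.1 65.  64.9 64.8 65.3 65.2 65.1 65.
 64.9 64.8 64.7 65.3 65.2 65.  64.9]
far y [ 98.62120916 100.66068435 101.25393674]
```

The jar is at (406.4,186.8) against the well at (406.7,186.2), so it is aligned. I'll lower it.

>>> play_rows([
  [[0, -0.05, -1, 0, 0, 0, 255], [0, -0.05, -1.8, 0, 0, 0, 255], [0, -0.05, -2.3, 0, 0, 0, 255], [0, -0.05, -2.8, 0, 0, 0, 255], [0, -0.05, -3.2, 0, 0, 0, 255], [0, -0.05, -3.5, 0, 0, 0, 255], [0, -0.05, -3.7, 0, 0, 0, 255], [0, -0.05, -3.7, 0, 0, 0, 255]],
])

```text
time_s: 8.27
position: [407.2, 187.6, 237.2]
tcp_rot: [-180.0, 0.0, 85.0]
ft_force: [0.8, -0.4, -3.4]
finger_gap: 49.9
grip_force: 64.2
```

>>> play_rows([
  [[0, 0, -0.15, 0, 0, 0, 255], [0, 0, -0.3, 0, 0, 0, 255], [0, 0, -0.4, 0, 0, 0, 255], [0, 0, -0.45, 0, 0, 0, 255], [0, 0, -0.45, 0, 0, 0, 255], [0, 0, -0.45, 0, 0, 0, 255]],
])

```text
time_s: 8.77
position: [407.8, 187.7, 233.7]
tcp_rot: [179.9, -0.0, 85.0]
ft_force: [1.4, 0.6, -1.7]
finger_gap: 49.9
grip_force: 64.5
```

>>> play_rows([
  [[0, 0, -0.08, 0, 0, 0, 255], [0, 0, -0.15, 0, 0, 0, 255], [0, 0, -0.15, 0, 0, 0, 255], [0, 0, -0.15, 0, 0, 0, 255]],
])

```text
time_s: 9.1
position: [407.7, 187.7, 232.3]
tcp_rot: [180.0, -0.0, 85.0]
ft_force: [-0.8, 0.0, 3.5]
finger_gap: 50.1
grip_force: 64.8
```

```bash
sed -i "s/'g2.png'/'g3.png'/" j.py; python3 j.py
```

```text
[407.73815829 187.7223142  232.28829765] [ 1.79950730e+02 -1.81606010e-02  8.50170922e+01] 50.07845439804075 [-0.83339431  0.03055178  3.49880433]
cap ((408.488037109375, 191.07241821289062), 39.9998664855957)
4112 ((410.2037658691406, 203.95364379882812), (27.076871871948242, 60.24269485473633), 83.94171905517578) 46.2644241142992
edge yaw -8.560465665779155 [411.69998106 217.18980234  50.28829765]
```

View pics/g3.png

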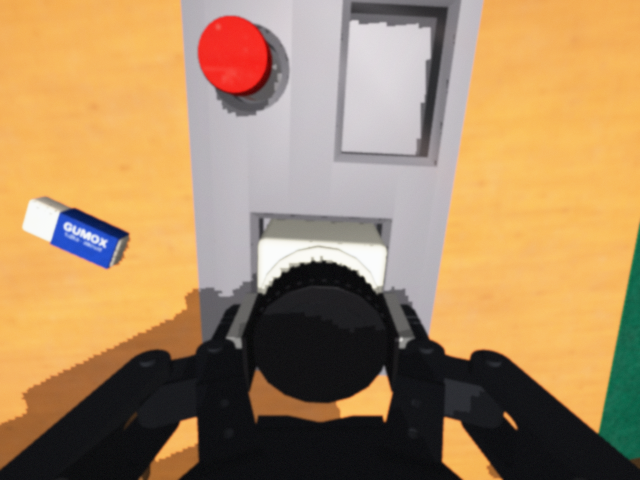

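The jar is seated in the square well (around pixel (322,250)) with a light downward push. I'll unscrew it anticlockwise.

>>> play_rows([
  [[0, 0, 0, 0, 0, 0.08, 255], [0, 0, 0, 0, 0, 0.16, 255], [0, 0, 0, 0, 0, 0.25, 255], [0, 0, 0, 0, 0, 0.34, 255], [0, 0, 0, 0, 0, 0.43, 255], [0, 0, 0, 0, 0, 0.52, 255], [0, 0, 0, 0, 0, 0.61, 255], [0, 0, 0, 0, 0, 0.7, 255]],
], squeeze=80)

```text
time_s: 9.82
position: [407.2, 187.7, 232.3]
tcp_rot: [-179.9, -0.1, 125.3]
ft_force: [-4.2, -1.1, 7.6]
finger_gap: 49.7
grip_force: 82.7
```

Run:
```python
from h import *
o=env.get_obs();print(o['q'],o['tcp_rot'],o['wrist_torque'],o['ft_force'])
```

```text
[ 1.57499216e+01  4.31021881e+00  1.22620460e+02  5.54648817e-02
  5.31728598e+01 -1.95591015e+01] [-1.79917267e+02 -7.64450246e-02  1.25275682e+02] [-0.14511341  0.63718936 -0.37939743] [-4.23668793 -1.1115641   7.63908627]
```

>>> play_rows([
  [[0, 0, 0, 0, 0, 0.09, 255], [0, 0, 0, 0, 0, 0.18, 255], [0, 0, 0, 0, 0, 0.27, 255], [0, 0, 0, 0, 0, 0.36, 255], [0, 0, 0, 0, 0, 0.45, 255], [0, 0, 0, 0, 0, 0.54, 255], [0, 0, 0, 0, 0, 0.62, 255], [0, 0, 0, 0, 0, 0.62, 255]],
])

```text
time_s: 10.48
position: [406.9, 187.5, 232.3]
tcp_rot: [-179.9, -0.2, 160.8]
ft_force: [-5.5, -0.6, 10.0]
finger_gap: 49.9
grip_force: 82.7
```

Run:
```python
from h import *
o=env.get_obs();t=o['position'];print(t,o['tcp_rot'],o['wrist_torque'],o['ft_force'])
w=cam('wrist');s=cam('side');P=cloud(w)
h=cv2.cvtColor(w['image'],cv2.COLOR_RGB2HSV)
m=(abs(P[...,2]-51)<5)&(np.hypot(P[...,0]-407,P[...,1]-187)<48)&(h[...,2]>110)&(h[...,1]<70)
print(cv2.minAreaRect(P[m][:,:2].astype(np.float32)))
cv2.imwrite('pics/k.png',cv2.resize(np.hstack([w['image'][:,80:560],cv2.resize(s['image'][150:270,230:350],(480,480))])[:,:,::-1],(800,400)))
```

```text
[406.87444884 187.53451233 232.34565298] [-1.79906338e+02 -1.55814425e-01  1.60750731e+02] [-0.28671102  0.74437556 -0.13611758] [-5.46987305 -0.57407847  9.96760895]
((393.8130187988281, 186.29237365722656), (60.296546936035156, 35.258419036865234), 86.45874786376953)
```

View pics/k.png

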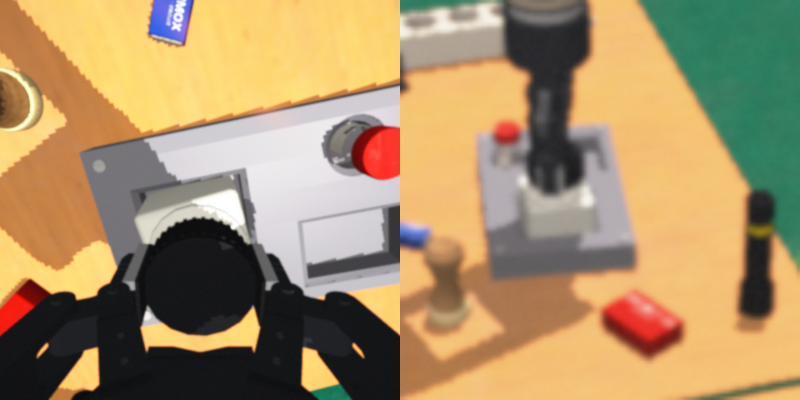

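The jar turned about 5° and is braced in the well. The gripper has turned 1.32 rad, so the thread should be at about 1.23 rad. I'll lift gently and check the force.

>>> play_rows([
  [[0, 0, 0.15, 0, 0, 0, 255], [0, 0, 0.3, 0, 0, 0, 255], [0, 0, 0.45, 0, 0, 0, 255], [0, 0, 0.6, 0, 0, 0, 255], [0, 0, 0.6, 0, 0, 0, 255], [0, 0, 0.6, 0, 0, 0, 255]],
])

```text
time_s: 11.08
position: [407.3, 187.6, 237.8]
tcp_rot: [-180.0, -0.0, 160.7]
ft_force: [-2.0, -1.2, -0.2]
finger_gap: 49.5
grip_force: 83.2
```

Only the cap's weight is on the gripper, so the thread is free. I'll lift straight up another 33 mm.

>>> play_rows([
  [[0, 0, 0.4, 0, 0, 0, 255], [0, 0, 0.9, 0, 0, 0, 255], [0, 0, 1.5, 0, 0, 0, 255], [0, 0, 2.1, 0, 0, 0, 255], [0, 0, 2.7, 0, 0, 0, 255], [0, 0, 3.1, 0, 0, 0, 255], [0, 0, 3.3, 0, 0, 0, 255], [0, 0, 3.3, 0, 0, 0, 255]],
])

```text
time_s: 11.75
position: [407.8, 187.7, 271.6]
tcp_rot: [179.9, 0.1, 160.6]
ft_force: [0.1, 0.7, -0.7]
finger_gap: 49.5
grip_force: 83.2
```

>>> play_rows([
  [[0, 0, 0, 0, 0, 0, 255], [0, 0, 0, 0, 0, 0, 255], [0, 0, 0, 0, 0, 0, 255], [0, 0, 0, 0, 0, 0, 255]],
])

```text
time_s: 12.08
position: [407.2, 187.5, 270.3]
tcp_rot: [-180.0, -0.0, 160.6]
ft_force: [0.0, -0.7, 0.0]
finger_gap: 49.5
grip_force: 83.2
```

Run:
```python
from h import *
o=env.get_obs();t=o['position'];print(t,o['tcp_rot'],o['ft_force'],o['grip_force'],o['finger_gap'])
w=cam('wrist');s=cam('side');P=cloud(w)
h=cv2.cvtColor(w['image'],cv2.COLOR_RGB2HSV)
m=(abs(P[...,2]-51)<5)&(np.hypot(P[...,0]-407,P[...,1]-187)<48)&(h[...,2]>110)&(h[...,1]<70)
print(cv2.minAreaRect(P[m][:,:2].astype(np.float32)),np.median(P[m][:,2]))
cv2.imwrite('pics/m.png',cv2.resize(np.hstack([w['image'][:,80:560],cv2.resize(s['image'][150:270,230:350],(480,480))])[:,:,::-1],(800,400)))
```

```text
[407.1777118  187.54600401 270.32599058] [-1.79973510e+02 -3.98237818e-02  1.60641491e+02] [ 0.03998905 -0.70276415  0.02176969] 83.21823846548796 49.51974342936927
((403.98895263671875, 185.84149169921875), (60.042789459228516, 55.606529235839844), 86.96724700927734) 52.26568489492877
```

View pics/m.png

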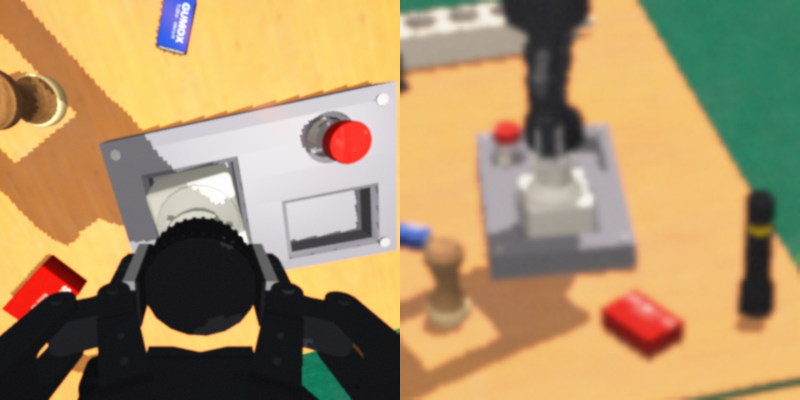

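The cap is clear of the jar's neck by about 16 mm and centred. The jar is home, with its body top at z = 52 = 6 + 46. Handing in.

```bash
python3 -c "
from cell import env
print(env.finish_job())"
```

```text
the job is handed in; nothing more can be done
None
```

I handed the job in: by my last measurements the jar is home in its well, and the unscrewed cap is held level and centred about 16 mm above its mouth. The hand-in gave no verdict back.

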